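Find the stamped weight tray and push it to the dispatch line

TASK

Using the fingertips only, tip up first the tray nearer to the robot and then the farther one: press its right-hand wall from inside against the stop strip so that its left side swings up steeply, to about 65 degrees, showing its underside, and let it back down flat without toppling it. One of the two has a ring stamped underneath: then push that one straight across to the left until it stands flat, square and centred on the dark dispatch line. Left and right are as the robot sees them. Pinch, lift or carry nothing, leave the other tray standing by the stop strip, and do not disturb anything else.

Things in the scene. Friction and masses are not known exactly. Their poses are not given: they have to be found in the camera images.
- tray_stamped: grey plastic open tray, 100 x 100 mm, 45 mm tall, walls 4 mm, weighted floor 6 mm, empty, about 0.3 kg. On its underside (unseen while it stands flat) a white ring 68 mm across with a bar through it is stamped; otherwise like the other. Origin: centre of the underside; z up, x away from the stop strip towards the line. Starts 2 to 14 mm left of the strip, nearer or farther than the other tray.
- tray_plain: grey plastic open tray, 100 x 100 mm, 45 mm tall, walls 4 mm, weighted floor 6 mm, empty, about 0.3 kg. Its underside is blank. Origin: centre of the underside; z up, x away from the stop strip towards the line. Starts 2 to 14 mm left of the strip, nearer or farther than the other tray.
- tray_stamped_stop (a point): middle of the bottom edge of tray_stamped on the stop strip's side, 50 mm from its origin along -x; the tray tips about this edge. Let go below about 75 degrees it drops back flat
- tray_stamped_line (a point): middle of the bottom edge of tray_stamped on the line's side, 50 mm from its origin along +x; it swings up as the tray tips. At 65 degrees the rim above it hangs 110 mm high, almost over the stop strip, so the hand should lean over to the right, about half as far as the tray
- tray_plain_stop (a point): middle of the bottom edge of tray_plain on the stop strip's side, 50 mm from its origin along -x; the tray tips about this edge. Let go below about 75 degrees it drops back flat
- tray_plain_line (a point): middle of the bottom edge of tray_plain on the line's side, 50 mm from its origin along +x; it swings up as the tray tips. At 65 degrees the rim above it hangs 110 mm high, almost over the stop strip, so the hand should lean over to the right, about half as far as the tray
- stop_strip: fixed steel strip on the shelf, right of both trays and running roughly away from the robot, 12 mm wide (its x), 360 mm long (its y), 6 mm high; origin: centre of its underside; x points left to trays and line, y back towards the robot. A tray whose right wall is pressed from inside slides against it, then tips: the right wall leans over the strip
- dispatch_line: dark steel line inlaid flush in the shelf left of the trays, 20 mm wide (x), 400 mm long (y), parallel to the stop strip; origin: its centre, x pointing left, away from the stop strip
- core_pot: small closed brass pot, 30 mm across, 40 mm tall, standing between the trays; leave alone; origin: underside
- cone: heavy chrome hub centring cone, 90 mm across, 70 mm tall, standing on the left, near the robot; leave alone; origin: underside
- scraper: zinc weight scraper lying flat, about 180 x 42 mm, 16 mm tall, right of the trays; leave alone; origin: underside
- cap_tray: green plastic valve cap tray, 120 x 90 x 25 mm, right and far; leave alone; origin: underside
- loose_weight: one grey clip-on weight lying at the far edge of the work, 10 x 46 x 22 mm; leave alone; origin: underside
- clip0: grey clip-on weight standing in the slotted grey steel stand on the left of the shelf, 22 x 11 mm, 26 mm tall; leave alone; origin: underside
- clip1: grey clip-on weight standing in the slotted grey steel stand on the left of the shelf, 22 x 11 mm, 34 mm tall; leave alone; origin: underside
- clip2: grey clip-on weight standing in the slotted grey steel stand on the left of the shelf, 22 x 11 mm, 42 mm tall; leave alone; origin: underside
- clip3: grey clip-on weight standing in the slotted grey steel stand on the left of the shelf, 22 x 11 mm, 50 mm tall; leave alone; origin: underside
- clip4: grey clip-on weight standing in the slotted grey steel stand on the left of the shelf, 22 x 11 mm, 58 mm tall; leave alone; origin: underside
There are look-alikes about, which are no part of the job. What is shaped like the tray_stamped but blue or orange is not meant.

How it is judged:
On the way, in this order (a step that is already met when the one before it is completed fails the run):
1. the nearer tray is tipped up: its bottom edge on the line's side is over 80 mm above the shelf (about 53 degrees) (((y of tray_stamped in the frame of stop_strip above 0 m and height (world z) of tray_stamped_line above 0.08 m) or (y of tray_plain in the frame of stop_strip above 0 m and height (world z) of tray_plain_line above 0.08 m))), for 0.2 s.
2. the nearer tray is back down flat (((y of tray_stamped in the frame of stop_strip above 0 m and (angle between tray_stamped's own z axis and vertical below 0.06 rad and height (world z) of tray_stamped below 0.006 m and linear speed of tray_stamped below 0.03 m/s)) or (y of tray_plain in the frame of stop_strip above 0 m and (angle between tray_plain's own z axis and vertical below 0.06 rad and height (world z) of tray_plain below 0.006 m and linear speed of tray_plain below 0.03 m/s)))), for 0.2 s.
3. the farther tray is tipped up in the same way (((y of tray_stamped in the frame of stop_strip below 0 m and height (world z) of tray_stamped_line above 0.08 m) or (y of tray_plain in the frame of stop_strip below 0 m and height (world z) of tray_plain_line above 0.08 m))), for 0.2 s.
4. the farther tray is back down flat (((y of tray_stamped in the frame of stop_strip below 0 m and (angle between tray_stamped's own z axis and vertical below 0.06 rad and height (world z) of tray_stamped below 0.006 m and linear speed of tray_stamped below 0.03 m/s)) or (y of tray_plain in the frame of stop_strip below 0 m and (angle between tray_plain's own z axis and vertical below 0.06 rad and height (world z) of tray_plain below 0.006 m and linear speed of tray_plain below 0.03 m/s)))), for 0.2 s.
5. the stamped tray has been pushed onto the dispatch line (x of tray_stamped in the frame of dispatch_line between -0.02 and 0.02 m and y of tray_stamped in the frame of dispatch_line between -0.17 and 0.17 m and angle between the x axis of tray_stamped and the x axis of dispatch_line, either way round below 0.26 rad and angle between tray_stamped's own z axis and vertical below 0.06 rad and height (world z) of tray_stamped below 0.006 m and linear speed of tray_stamped below 0.03 m/s), for 0.2 s.
At the end, for the whole second after the job is handed in: The stamped tray stands flat and at rest with its centre within 20 mm of the dispatch line's centre line, square to it within 15 degrees; the plain tray stands flat and at rest by the stop strip, within 45 mm of where it started (all of step 5 and angle between tray_plain's own z axis and vertical below 0.06 rad and height (world z) of tray_plain below 0.006 m and linear speed of tray_plain below 0.03 m/s and distance of tray_plain from where it was at the start of the episode below 0.045 m and x of tray_plain in the frame of stop_strip below 0.1 m); the robot touches nothing.
It fails at once if tray_stamped is lifted: its bottom edge on the stop strip's side is more than 25 mm above the shelf (height (world z) of tray_stamped_stop above 0.025 m).
It fails at once if tray_plain is lifted: its bottom edge on the stop strip's side is more than 25 mm above the shelf (height (world z) of tray_plain_stop above 0.025 m).
It fails at once if tray_stamped is toppled onto its side (tilted over 83 degrees) (angle between tray_stamped's own z axis and vertical above 1.45 rad).
It fails at once if tray_plain is toppled onto its side (tilted over 83 degrees) (angle between tray_plain's own z axis and vertical above 1.45 rad).
It fails at once if a bystander is disturbed: moved more than 25 mm (distance of any of core_pot, cone, scraper, cap_tray, loose_weight, clip0, clip1, clip2, clip3, clip4 from where it was at the start of the episode above 0.025 m).
It also fails if it takes over 67 s, if anything falls off the work surface, if the arm or the gripper's body presses on something with over 40 N, if the wrist force passes 120 N, or if a joint passes its speed limit or range.

ROBOT

A 6-joint arm with a two-finger parallel gripper is mounted at the origin on the work surface. World frame = base frame: x ahead of the robot, y to its left, z up, the work surface at z = 0. Lengths are in m, angles in rad, forces in N, time in s.
With the tool pointing down it reaches from about 0.35 to 0.725 m from the base axis. Payload 6 kg.
Tool frame: the origin (TCP) lies at the very end of the fingers, on their centre line; the grasp point (between the pads) lies 19 mm behind it (ctrl.tcp_to_grasp is the distance from the TCP to the grasp point, in m); z points along the fingers, x is the direction in which the jaws open and shut, and the axes are right-handed (so a half turn about z gives the same grasp; the last joint's range is limited). The gripper opens to 85 mm and grips with 20 to 120 N. Pads are 22 mm wide; open, the fingers measure 114 mm over their backs; the gripper's body (76 mm by 85 mm) begins 54 mm behind the grasp point. The pads swing forward as they close: fully open they stand 13 mm farther back than shut.
Start: joints at [1.642, 0.04, 0.085, 0, -1.615, -0.334], TCP at [0.156, 0.579, 0.231] pointing down, gripper open.
Joint ranges: [-2.56, 2.56], [-1.29, 2.01], [-1.08, 1.49], [-3.29, 1.98], [-2.81, -0.18], [-2.99, 2.99]. Speed limits (rad/s): [2.57, 2.57, 3.01, 3.14, 3.14, 3.14].

INTERFACE

Orientations are given as a unit quaternion [x, y, z, w].
In Python, from station import ctrl gives the robot as it stands. The module is installed in compiled form; this text tells all that it offers.
- The arm moves only by the tool apply_moves, never from a script. Its argument "deltas" is a list of rows, each a list of 6 numbers: the shift along the tool's x, y, z in units of 2 cm (1.0 is 2 cm), then the turn, a rotation vector about the tool's x, y, z in units of 0.12 rad (1.0 is 0.12 rad). In form: [[dx, dy, dz, ax, ay, az], ...]. A call has 1 to 20 rows; each row shifts and turns the commanded pose from where the row before left it, along the tool's axes as they then stand; what a row does not reach is not made up. A row lasts 1/12 s, in which the tool goes at most 41.7 mm and 7.16 degrees, less where a joint would pass 70% of its speed; a pose out of reach is approached as far as the arm can. A call with a number of a shift or a turn outside -1 to 1 is refused whole. A call with a gripper value outside its range is refused whole. "jaw" is the opening, from 0 (shut) to 1 (fully open), set as the call begins (left out, the last holds). The fingers move at their own pace and stop on an object; "newtons" is the grip in N (left out, the last holds). Time passes only in rows, so rows that do not move let the fingers close. It gives the time, the measured TCP pose, the force and the opening at its end, in the units of the state.
- ctrl.get_state(): the state, without advancing time (a new reading comes with each control period).
- ctrl.camera(name): name is "scene" or "top"; returns (picture, depth): 384x512x3 uint8, red, green, blue; 384x512 float32, m along the optical axis (not along the pixel's ray), 0 where there is no reading.
- ctrl.calibration(name): a dict with "camera_matrix" (3x3 intrinsics, pixels), "rvec" (rotation vector, rad) and "tvec" (3), from world to camera coordinates, as OpenCV has them. Camera axes: x right, y down, z forward; pixel columns grow to the right and rows downward; lengths in m; the calibration is good to about 2 mm. A picture is of the moment at which its call begins. calibration takes no time and is no camera call.
- ctrl.close_job(): hands the job in, once; it reports no verdict.
Trained networks look in the newest picture that a camera, given by its name, has taken for a name from the list of things; names that differ only in an ending like _2 or _b are one class to them, and where a whole thing is asked for, a point or a joint stands for the part that bears it (a point fixed in the world has none). Each returns a list of dicts, best first, with "score" (0 to 1); they miss things now and then, are a little off and sometimes report something else, mostly with a low value. They report only what shows in the picture. A call takes as long as a camera call. They do not tell look-alikes from the thing itself.
- ctrl.boxes_of(camera, target): "centre" ([column, row] in pixels, amid what is visible of it).
The state is a dict: "clock": time; "q": joint angles; "qd": joint speeds; "joint_torque": joint torques, N m; "tcp_pos": TCP position; "ee_rot": TCP orientation; "contact_force": force on the tool from outside, world axes, zero at the start; "torque": the same for the moment, N m; "width": finger opening in m.
Only numpy, scipy, OpenCV 4.12 (cv2) and the standard library are available. Lean on these libraries where they do the work, as an engineer would, in place of code of your own. Each camera call takes 0.05 s, during which the arm holds its last target. There are 200 camera calls.

## Working session

There is one attempt and no reset: what is moved stays moved. The work goes in short steps, Python scripts to look and compute and a tool call to move; the robot and the scene stay as the last step left them, time stands still between calls to the robot, and variables do not carry over. Pictures are saved under pics/ and viewed, about 8 in all and at most 12, crops included, and the job is handed in when it is done.

Besides the shell and the picture viewer there is one more tool, called after ">>>" as name(argument=value, ...), one argument or row to a line, values as JSON. apply_moves: Moves the arm, as the interface text tells. Shifts and turns lie within -1 to 1; 1 stands for 2 cm of shift or 0.12 rad of turn. Its arguments: {"type":"object","properties":{"deltas":{"type":"array","items":{"type":"array","items":{"type":"number","minimum":-1,"maximum":1}}},"jaw":{"type":"number"},"newtons":{"type":"number"}},"required":["deltas"]}

```bash
mkdir -p pics; cat > h.py <<'E'
import numpy as np, cv2
from station import ctrl
from scipy.spatial.transform import Rotation as R
def cam(n):
    im,d=ctrl.camera(n); c=ctrl.calibration(n)
    return im,d,np.array(c["camera_matrix"]),cv2.Rodrigues(np.array(c["rvec"],float))[0],np.array(c["tvec"],float).ravel()
def world(u,v,z,K,Rm,t):
    p=Rm.T@(np.linalg.inv(K)@[u,v,1]); o=-Rm.T@t
    return o+p*(z-o[2])/p[2]
def cloud(d,K,Rm,t):
    v,u=np.mgrid[:d.shape[0],:d.shape[1]]
    P=np.stack([(u-K[0,2])/K[0,0]*d,(v-K[1,2])/K[1,1]*d,d],-1)
    return (P-t)@Rm
E
python3 - <<'E'
from h import *
for n in("scene","top"):
    im,d,K,Rm,t=cam(n); cv2.imwrite(f"pics/{n}0.png",im[...,::-1]); W=cloud(d,K,Rm,t)
    print(n,-Rm.T@t)
    for o in("tray_stamped","tray_plain","stop_strip","dispatch_line","core_pot","scraper","cone","cap_tray"):
        for b in ctrl.boxes_of(n,o)[:4]:
            u,v=b["centre"]; print(o,round(b["score"],2),np.round(b["centre"]),W[int(v),int(u)].round(3))
s=ctrl.get_state();print(s)
E
```

```text
scene [1.41510736 0.45991497 0.89038946]
tray_stamped 0.98 [217. 148.] [ 0.499 -0.284  0.007]
tray_stamped 0.79 [321. 219.] [0.594 0.165 0.009]
tray_stamped 0.66 [260. 265.] [0.836 0.11  0.009]
tray_stamped 0.57 [250. 190.] [ 0.61  -0.072  0.01 ]
tray_plain 0.96 [285. 162.] [ 0.428 -0.058  0.008]
tray_plain 0.45 [242. 190.] [ 0.626 -0.09   0.008]
stop_strip 0.49 [217. 190.] [ 0.664 -0.159  0.001]
dispatch_line 0.74 [275. 196.] [0.585 0.    0.   ]
core_pot 0.37 [388. 206.] [0.472 0.31  0.04 ]
scraper 0.74 [192. 140.] [ 0.518 -0.384  0.015]
scraper 0.38 [287. 164.] [ 0.432 -0.048  0.007]
cone 0.85 [392. 208.] [0.472 0.324 0.044]
cap_tray 0.87 [157. 168.] [ 0.687 -0.388  0.   ]
top [ 0.54347585 -0.0052795   1.16034479]
tray_stamped 0.98 [280. 206.] [ 0.615 -0.074  0.006]
tray_stamped 0.96 [201. 206.] [0.622 0.179 0.01 ]
tray_stamped 0.96 [340. 239.] [ 0.501 -0.262  0.005]
tray_stamped 0.73 [282. 145.] [ 0.81  -0.083  0.021]
stop_strip 0.67 [290. 246.] [ 0.486 -0.102 -0.001]
stop_strip 0.54 [146. 199.] [0.642 0.341 0.052]
dispatch_line 0.84 [252. 225.] [ 0.557  0.018 -0.001]
scraper 0.71 [374. 232.] [ 0.52  -0.37   0.011]
scraper 0.5 [280. 201.] [ 0.628 -0.072  0.003]
cone 0.86 [157. 263.] [0.448 0.304 0.068]
cap_tray 0.71 [373. 180.] [ 0.689 -0.371  0.016]
{'clock': 0.9, 'q': array([ 1.64173784e+00,  4.01907862e-02,  8.47969551e-02,  2.42566656e-06,
       -1.61552662e+00, -3.33747618e-01]), 'qd': array([ 0.00015774, -0.00038638, -0.0016034 ,  0.00026666,  0.00104023,
       -0.00050638]), 'joint_torque': array([ 3.04908999e-04, -3.67936742e+01,  3.47440195e+01,  6.93328902e+00,
       -9.75357325e-04, -7.64391814e-06]), 'tcp_pos': array([0.15582524, 0.57937894, 0.23126523]), 'ee_rot': array([-6.08361966e-01,  7.93659697e-01, -5.24765907e-05, -3.31590729e-05]), 'contact_force': array([ 0.8663938 ,  0.11572855, -0.0663876 ]), 'torque': array([-0.03606845, -0.00095   , -0.01768815]), 'width': 0.0853252567888122}
```

```bash
python3 - <<'E'
import cv2
a=cv2.imread("pics/top0.png")[90:310,110:410]; cv2.imwrite("pics/top0c.png",cv2.resize(a,None,fx=2.66,fy=2.66,interpolation=cv2.INTER_CUBIC))
E
```

```text
(no output)
```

View pics/top0c.png

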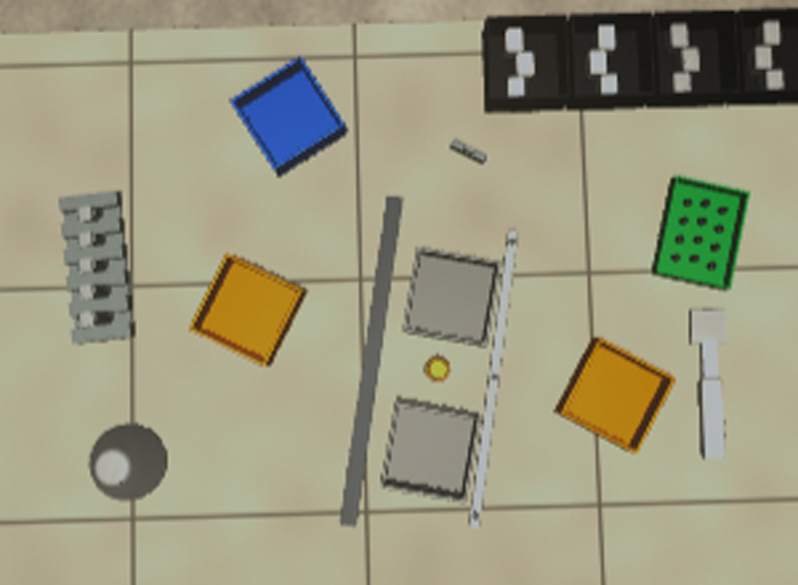

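The crop of the top view shows two grey trays, near at (430,448) and far at (450,297), with the brass pot between them at (437,368). The bright strip is on their right and the dark line on their left. The blue tray and the two orange ones are look-alikes. The two grey trays fit the description.

```bash
cat >> h.py <<'E'
def c2p(x,y): return x/2.66+110, y/2.66+90
E
python3 - <<'E'
from h import *
im,d,K,Rm,t=cam("top"); W=cloud(d,K,Rm,t)
f=lambda x,y,z: world(*c2p(x,y),z,K,Rm,t)[:2]
s1,s2=f(512,232,.006),f(475,524,.006); l1,l2=f(394,197,0),f(349,524,0)
print("strip",s1,s2,np.linalg.norm(s1-s2),"line",l1,l2,np.linalg.norm(l1-l2))
for a,b in((s1,s2),(l1,l2)): print("ang",np.degrees(np.arctan2(*(a-b)[::-1])))
v,u=np.mgrid[:384,:512]
for n,(x,y) in dict(near=(430,448),far=(450,297)).items():
    cx,cy=c2p(x,y); m=(abs(u-cx)<25)&(abs(v-cy)<25)
    P=W[m]; 
    print(n,"pot/tray z max",P[:,2].max())
    q=P[(P[:,2]>.02)&(P[:,2]<.06)]; r=cv2.minAreaRect((q[:,:2]*1000).astype(np.float32)); print(len(q),r)
    hsv=cv2.cvtColor(im,cv2.COLOR_RGB2HSV); mm=(m&(hsv[...,1]<45)&(hsv[...,2]<175)).astype(np.uint8)
    ys,xs=np.nonzero(mm); w=np.array([world(a,b,.045,K,Rm,t)[:2] for a,b in zip(xs,ys)]); print(cv2.minAreaRect((w*1000).astype(np.float32)))
cx,cy=c2p(437,368);print("pot",world(cx,cy,.04,K,Rm,t))
np.save("pics/W.npy",W)
E
```

```text
strip [ 0.70272347 -0.14986175] [ 0.35557946 -0.09236881] 0.35187270953916067 line [ 0.75095277 -0.00768425] [0.35894524 0.05705264] 0.39731696173288084
ang -9.403794165910146
ang -9.377303330441917
near pot/tray z max 1.1603447933055981
222 ((445.3565368652344, -40.161983489990234), (100.25802612304688, 100.11032104492188), 77.96487426757812)
((449.5382995605469, -40.40419006347656), (150.89971923828125, 148.4398193359375), 88.34741973876953)
far pot/tray z max 1.1603447933055981
225 ((609.6099853515625, -67.78726196289062), (100.23918151855469, 131.04566955566406), 78.64856719970703)
((623.8179931640625, -71.02397918701172), (153.1328582763672, 152.6099395751953), 88.3552017211914)
pot [ 0.54081286 -0.05194721  0.04      ]
```

>>> apply_moves(
  deltas=[
    [0,0,0,0,0,1],
    [0,0,0,0,0,1],
    [0,0,0,0,0,1],
    [0,0,0,0,0,1],
    [0,0,0,0,0,1],
    [0,0,0,0,0,1],
    [0,0,0,0,0,1],
    [0,0,0,0,0,1],
    [0,0,0,0,0,1],
    [0,0,0,0,0,1],
    [0,0,0,0,0,1],
    [0,0,0,0,0,1],
    [0,0,0,0,0,0.25],
  ],
  jaw=0,
)

```text
clock: 2.03
tcp_pos: [0.1558, 0.5794, 0.2313]
ee_rot: [0.084, 0.996, -0.0, -0.0]
contact_force: [-0.0, -0.7, 0.8]
width: 0.0
```

>>> apply_moves(
  deltas=[
    [-0.68,-1,0,0,0,0],
    [-0.68,-1,0,0,0,0],
    [-0.68,-1,0,0,0,0],
    [-0.68,-1,0,0,0,0],
    [-0.68,-1,0,0,0,0],
    [-0.68,-1,0,0,0,0],
    [-0.68,-1,0,0,0,0],
    [-0.68,-1,0,0,0,0],
    [-0.68,-1,0,0,0,0],
    [-0.68,-1,0,0,0,0],
    [-0.68,-1,0,0,0,0],
    [-0.68,-1,0,0,0,0],
    [-0.68,-1,0,0,0,0],
    [-0.68,-1,0,0,0,0],
  ],
)

```text
clock: 3.2
tcp_pos: [0.2989, 0.2713, 0.2316]
ee_rot: [0.081, 0.997, 0.0, 0.0]
contact_force: [0.4, 1.2, -0.1]
width: -0.0
```

>>> apply_moves(
  deltas=[
    [-0.68,-1,0,0,0,0],
    [-0.68,-1,0,0,0,0],
    [-0.68,-1,0,0,0,0],
    [-0.68,-1,0,0,0,0],
    [-0.68,-1,0,0,0,0],
    [-0.68,-1,0.4,0,0,0],
    [-0.68,-1,0.4,0,0,0],
    [-0.68,-1,0.4,0,0,0],
    [-0.68,-1,0.4,0,0,0],
    [-0.68,-1,0.4,0,0,0],
    [-0.68,-1,0.4,0,0,0],
    [-0.68,-1,0.4,0,0,0],
    [-0.68,-1,0.4,0,0,0],
    [-0.68,-1,0.4,0,0,0],
    [0,0,0,0,0,0],
    [0,0,0,0,0,0],
  ],
)

```text
clock: 4.53
tcp_pos: [0.4411, -0.0358, 0.1587]
ee_rot: [0.082, 0.997, -0.0, -0.001]
contact_force: [0.5, -0.1, -0.0]
width: -0.0
```

>>> apply_moves(
  deltas=[
    [-0.25,0,0.8,0,0,0],
    [0,0,0.8,0,0,0],
    [0,0,0.8,0,0,0],
    [0,0,0.8,0,0,0],
    [0,0,0.8,0,0,0],
    [0,0,0.8,0,0,0],
    [0,0,0.8,0,0,0],
    [0,0,0.8,0,0,0],
    [0,-0.3,0,0,0,0],
    [0,-0.4,0,0,0,0],
    [0,-0.4,0,0,0,0],
    [0,-0.3,0,0,0,0],
    [0,-0.2,0,0,0,0],
    [0,-0.15,0,0,0,0],
    [0,-0.15,0,0,0,0],
    [0,-0.1,0,0,0,0],
    [0,-0.1,0,0,0,0],
    [0,-0.1,0,0,0,0],
    [0,-0.1,0,0,0,0],
    [0,0,0,0,0,0],
  ],
)

```text
clock: 6.2
tcp_pos: [0.4391, -0.081, 0.0316]
ee_rot: [0.081, 0.997, -0.0, 0.0]
contact_force: [0.3, 0.9, 1.5]
width: -0.0001
```

```bash
cat > traj.py <<'E'
import numpy as np,sys
# plan rows: TCP in (right,up) rel. to strip foot, tray angle th, hand tilt ph; rows as tool y,z shift (2cm) and turn about x (.12rad)
def tcp(th,ph,s=30,slide=1):
    p=np.array([-slide*6*np.tan(th)+s*np.sin(th)-4*np.cos(th), s*np.cos(th)+4*np.sin(th)])
    return p-11*np.array([np.cos(ph),-np.sin(ph)])
def rows(ths,k=.5,**kw):
    for a,b in zip(ths[:-1],ths[1:]):
        d=tcp(b,k*b,**kw)-tcp(a,k*a,**kw); ph=k*a
        right=np.array([np.cos(ph),-np.sin(ph)]); up=np.array([np.sin(ph),np.cos(ph)])
        print([0,round(-d@right/20,3),round(-d@up/20,3),round(-k*(b-a)/.12,3),0,0], np.degrees(b).round(), tcp(b,k*b,**kw).round(1))
rows(np.radians(np.r_[0:61:4,62,64]))
E
python3 traj.py; python3 - <<'E'
from h import *
s=ctrl.get_state(); p=s["tcp_pos"];print(p,p@[.1633,.9866,0],s["contact_force"])
E
```

```text
[0, np.float64(-0.084), np.float64(-0.029), np.float64(-0.291), 0, 0] 4.0 [-13.3  30.6]
[0, np.float64(-0.085), np.float64(-0.025), np.float64(-0.291), 0, 0] 8.0 [-11.6  31. ]
[0, np.float64(-0.084), np.float64(-0.021), np.float64(-0.291), 0, 0] 12.0 [-9.9 31.3]
[0, np.float64(-0.084), np.float64(-0.016), np.float64(-0.291), 0, 0] 16.0 [-8.2 31.5]
[0, np.float64(-0.083), np.float64(-0.012), np.float64(-0.291), 0, 0] 20.0 [-6.5 31.5]
[0, np.float64(-0.082), np.float64(-0.007), np.float64(-0.291), 0, 0] 24.0 [-4.9 31.3]
[0, np.float64(-0.08), np.float64(-0.002), np.float64(-0.291), 0, 0] 28.0 [-3.3 31. ]
[0, np.float64(-0.078), np.float64(0.003), np.float64(-0.291), 0, 0] 32.0 [-1.8 30.6]
[0, np.float64(-0.075), np.float64(0.008), np.float64(-0.291), 0, 0] 36.0 [-0.4 30. ]
[0, np.float64(-0.071), np.float64(0.014), np.float64(-0.291), 0, 0] 40.0 [ 0.8 29.3]
[0, np.float64(-0.067), np.float64(0.02), np.float64(-0.291), 0, 0] 44.0 [ 2.  28.5]
[0, np.float64(-0.061), np.float64(0.027), np.float64(-0.291), 0, 0] 48.0 [ 2.9 27.5]
[0, np.float64(-0.054), np.float64(0.035), np.float64(-0.291), 0, 0] 52.0 [ 3.6 26.4]
[0, np.float64(-0.045), np.float64(0.044), np.float64(-0.291), 0, 0] 56.0 [ 4.  25.3]
[0, np.float64(-0.032), np.float64(0.056), np.float64(-0.291), 0, 0] 60.0 [ 4.1 24. ]
[0, np.float64(-0.01), np.float64(0.034), np.float64(-0.145), 0, 0] 62.0 [ 3.9 23.3]
[0, np.float64(-0.005), np.float64(0.038), np.float64(-0.145), 0, 0] 64.0 [ 3.6 22.6]
[ 0.43913213 -0.08101222  0.03160078] -0.008216375353629977 [0.331174   0.89877193 1.52289911]
```

>>> apply_moves(
  deltas=[
    [0,-0.1,0,0,0,0],
    [0,-0.1,0,0,0,0],
    [0,-0.085,-0.025,-0.29,0,0],
    [0,-0.085,-0.025,-0.29,0,0],
    [0,-0.085,-0.02,-0.29,0,0],
    [0,-0.085,-0.015,-0.29,0,0],
    [0,-0.085,-0.01,-0.29,0,0],
    [0,-0.08,-0.005,-0.29,0,0],
    [0,-0.08,0,-0.29,0,0],
    [0,-0.08,0.005,-0.29,0,0],
    [0,-0.075,0.01,-0.29,0,0],
    [0,-0.07,0.015,-0.29,0,0],
    [0,-0.065,0.02,-0.29,0,0],
    [0,0,0,0,0,0],
  ],
)

```text
clock: 7.37
tcp_pos: [0.4353, -0.1021, 0.0293]
ee_rot: [0.08, 0.978, 0.191, 0.015]
contact_force: [0.2, 2.8, 2.7]
width: -0.0001
```

```bash
cat > look.py <<'E'
from h import *; import sys
o=[]
for n,c in(("scene",(220,130,300,230)),("top",(250,160,330,300))):
    im,d,K,Rm,t=cam(n); x0,y0,x1,y1=c; a=im[y0:y1,x0:x1,::-1]; o.append(cv2.resize(a,(400,int(400*a.shape[0]/a.shape[1])) if n=="scene" else (320,560),interpolation=cv2.INTER_CUBIC))
h=max(a.shape[0] for a in o); o=[cv2.copyMakeBorder(a,0,h-a.shape[0],0,0,0) for a in o]
cv2.imwrite(sys.argv[1],np.hstack(o))
s=ctrl.get_state(); p=s["tcp_pos"];print(p,"n",p@[.1633,.9866,0],"e",p@[.9866,-.1633,0],s["contact_force"],s["clock"], "tilt",np.degrees(np.arccos(-R.from_quat(s["ee_rot"]).as_matrix()[2,2])))
E
python3 look.py pics/l1.png
```

```text
[ 0.43533509 -0.10182995  0.02937053] n -0.029375213615120924 e 0.4461304290361009 [1.04149352 2.67835554 3.42724874] 7.4667 tilt 21.905920133640084
```

View pics/l1.png

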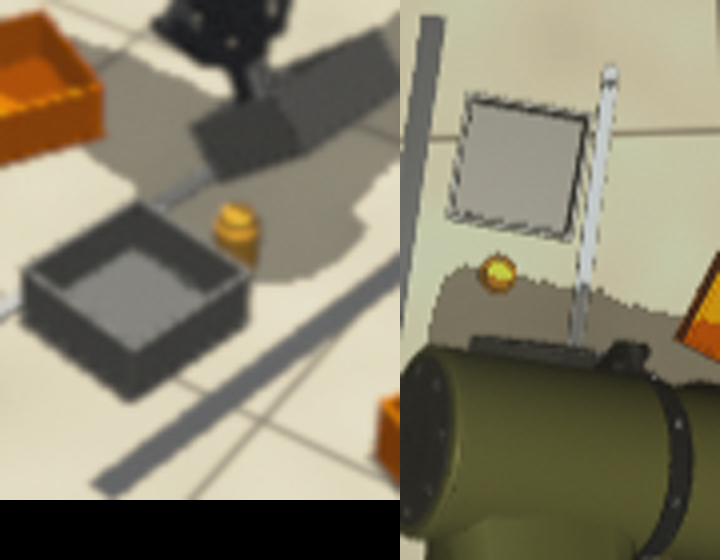

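Picture: the nearer tray is tilted about 40°, with its wall leaning over the strip. The pot, at (238,235) in the left half, is untouched. I'll continue.

>>> apply_moves(
  deltas=[
    [0,-0.06,0.03,-0.29,0,0],
    [0,-0.055,0.035,-0.29,0,0],
    [0,-0.045,0.045,-0.29,0,0],
    [0,-0.03,0.055,-0.29,0,0],
    [0,-0.01,0.035,-0.15,0,0],
    [0,0,0,0,0,0],
    [0,0,0,0,0,0],
  ],
)

```text
clock: 8.05
tcp_pos: [0.4351, -0.1037, 0.0243]
ee_rot: [0.078, 0.961, 0.265, 0.021]
contact_force: [-0.7, 0.2, 3.7]
width: 0.0002
```

```bash
cat > ang.py <<'E'
from h import *; import sys
e0=float(sys.argv[1])
im,d,K,Rm,t=cam("scene"); W=cloud(d,K,Rm,t); n=np.array([.1633,.9866,0]); e=np.array([.9866,-.1633,0])
hsv=cv2.cvtColor(im,cv2.COLOR_RGB2HSV)
N=W@n; E=W@e; Z=W[...,2]
m=(d>0)&(abs(E-e0)<.062)&(N>-.1)&(N<.09)&(Z>.01)&(Z<.125)
# underside: normals facing left/down or floor inside; print left envelope n at each height
for z in np.arange(.01,.125,.01):
    k=m&(abs(Z-z)<.005)
    if k.sum()>3: print(round(z,3),k.sum(),"nmax",np.percentile(N[k],97).round(4),"nmin",N[k].min().round(4))
s=ctrl.get_state(); p=s["tcp_pos"];print("tcp n,e,z",p@n,p@e,p[2],s["contact_force"],s["clock"])
E
python3 ang.py .446; python3 look.py pics/l2.png
```

```text
0.01 9 nmax -0.0104 nmin -0.04
0.02 29 nmax -0.0039 nmin -0.0475
0.03 40 nmax 0.0044 nmin -0.0511
0.04 37 nmax 0.0109 nmin -0.0454
0.05 46 nmax 0.0178 nmin -0.0526
0.06 53 nmax 0.0238 nmin -0.0643
0.07 111 nmax 0.0283 nmin -0.081
0.08 136 nmax 0.0365 nmin -0.0854
0.09 244 nmax 0.0363 nmin -0.0827
0.1 265 nmax 0.0223 nmin -0.0917
0.11 131 nmax 0.0064 nmin -0.0936
0.12 93 nmax -0.0628 nmin -0.0979
tcp n,e,z -0.031119280596071153 0.4461287214521048 0.024350293840343037 [ 0.18066953 -0.52857136  3.84615866] 8.1
[ 0.43505887 -0.10342381  0.02436632] n -0.03099281271054376 e 0.44611818839930056 [0.1712422  0.50862537 2.60587757] 8.2 tilt 30.857418462103727
```

View pics/l2.png

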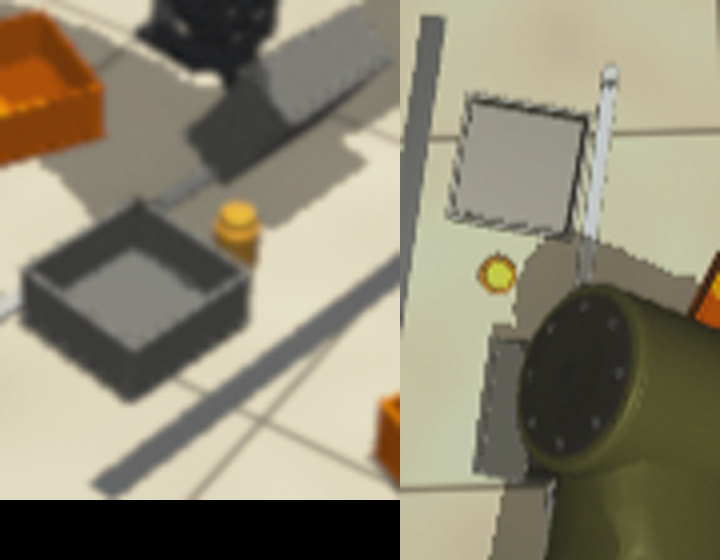

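The underside of the nearer tray now shows blank grey, and its slope is about 56°. I'll push it a little steeper.

>>> apply_moves(
  deltas=[
    [0,-0.02,0.06,-0.1,0,0],
    [0,-0.02,0.06,-0.1,0,0],
    [0,-0.02,0.06,-0.1,0,0],
    [0,0,0,0,0,0],
    [0,0,0,0,0,0],
  ],
)

```text
clock: 8.62
tcp_pos: [0.4354, -0.1025, 0.0206]
ee_rot: [0.078, 0.956, 0.283, 0.023]
contact_force: [0.9, 0.6, 5.0]
width: 0.0
```

```bash
python3 ang.py .446 | sed -n '2p;5,8p;$p'; sed -i 's/^rows.*//' traj.py; echo 'rows(np.radians(np.r_[62:-1:-4,0]))' >> traj.py; python3 traj.py | sed 's/np.float64//g' | tail -4
```

```text
0.02 40 nmax -0.0039 nmin -0.0511
0.05 53 nmax 0.0101 nmin -0.06
0.06 69 nmax 0.0149 nmin -0.0728
0.07 97 nmax 0.0194 nmin -0.0831
0.08 143 nmax 0.024 nmin -0.0818
tcp n,e,z -0.02997541533150657 0.44635336590367963 0.020709105740948773 [0.56326264 1.76454852 5.18786003] 8.6667
[0, (0.083), (0.021), (0.291), 0, 0] 10.0 [-10.7  31.2]
[0, (0.084), (0.026), (0.291), 0, 0] 6.0 [-12.5  30.8]
[0, (0.084), (0.03), (0.291), 0, 0] 2.0 [-14.2  30.3]
[0, (0.042), (0.016), (0.145), 0, 0] 0.0 [-15.  30.]
```

>>> apply_moves(
  deltas=[
    [0,0.02,-0.09,0.15,0,0],
    [0,0.03,-0.1,0.25,0,0],
    [0,0.03,-0.05,0.25,0,0],
    [0,0.045,-0.045,0.25,0,0],
    [0,0.055,-0.035,0.29,0,0],
    [0,0.06,-0.03,0.29,0,0],
    [0,0.065,-0.02,0.29,0,0],
    [0,0.07,-0.015,0.29,0,0],
    [0,0.075,-0.01,0.29,0,0],
    [0,0.08,-0.005,0.29,0,0],
    [0,0.08,0,0.29,0,0],
    [0,0.08,0.005,0.29,0,0],
    [0,0.085,0.01,0.29,0,0],
    [0,0.085,0.015,0.29,0,0],
    [0,0.085,0.02,0.29,0,0],
    [0,0.085,0.025,0.29,0,0],
    [0,0.085,0.025,0.2,0,0],
    [0,0.1,0,0,0,0],
    [0,0.2,0,0,0,0],
    [0,0.3,0,0,0,0],
  ],
)

```text
clock: 10.33
tcp_pos: [0.4403, -0.073, 0.032]
ee_rot: [0.081, 0.997, 0.013, 0.001]
contact_force: [-0.1, -0.9, -0.6]
width: 0.0001
```

```bash
python3 ang.py .446; python3 look.py pics/l3.png
```

```text
0.01 83 nmax 0.0831 nmin -0.0149
0.02 158 nmax 0.083 nmin -0.0164
0.03 175 nmax 0.0838 nmin -0.0164
0.04 211 nmax 0.0831 nmin -0.0191
0.05 67 nmax 0.0828 nmin -0.0157
0.06 21 nmax 0.0101 nmin -0.0063
0.07 12 nmax 0.0107 nmin 0.0022
0.08 33 nmax 0.0114 nmin -0.009
0.09 44 nmax 0.0114 nmin -0.0114
0.1 51 nmax 0.0144 nmin -0.0148
0.11 55 nmax 0.0157 nmin -0.0132
0.12 76 nmax 0.0161 nmin -0.0111
tcp n,e,z 0.0002264536204949492 0.44595363822600576 0.03163208061667833 [0.7665299  1.0665888  0.74528959] 10.3833
[ 0.4394678  -0.07356608  0.03123457] n -0.0008151984595563838 e 0.44559227055013934 [-0.40844444  0.43633125 -0.11871957] 10.4833 tilt 1.4727111429800224
```

View pics/l3.png

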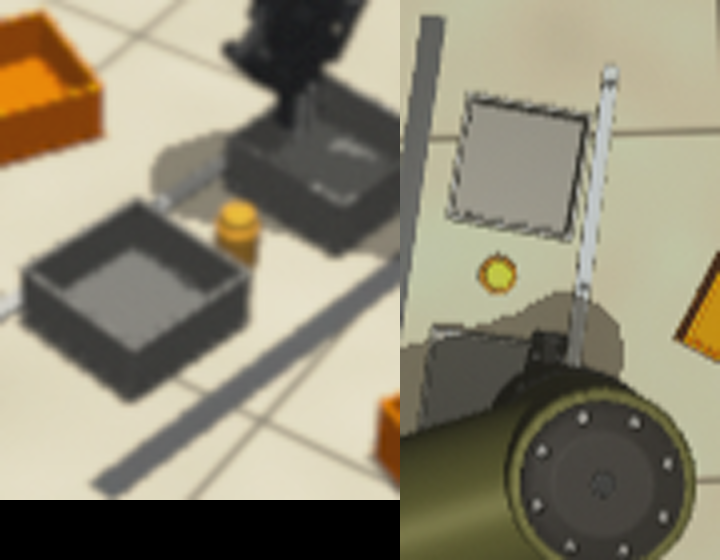

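The nearer tray is back flat beside the strip, and its underside was blank, so the farther one must be the stamped tray. I'll tip it too, as the order requires.

>>> apply_moves(
  deltas=[
    [0,0.2,-1,0.2,0,0],
    [0,0,-1,0,0,0],
    [0,0,-1,0,0,0],
    [0,0,-1,0,0,0],
    [0,0,-1,0,0,0],
    [0,0,-1,0,0,0],
    [-1,0.2,0,0,0,0],
    [-1,0.2,0,0,0,0],
    [-1,0.2,0,0,0,0],
    [-1,0.2,0,0,0,0],
    [-1,0.2,0,0,0,0],
    [-1,0.2,0,0,0,0],
    [-1,0,0,0,0,0],
    [-1,0,0,0,0,0],
    [-1,0,0,0,0,0],
    [0,0,0,0,0,0],
  ],
)

```text
clock: 11.82
tcp_pos: [0.6234, -0.0769, 0.1494]
ee_rot: [0.082, 0.997, 0.0, -0.002]
contact_force: [-0.5, -0.2, -1.2]
width: 0.0001
```

```bash
python3 ang.py .628 | sed -n '1,4p;$p'; python3 - <<'E'
from h import *
W=np.load("pics/W.npy"); n=np.array([.1633,.9866,0]); e=np.array([.9866,-.1633,0])
N=W@n;E=W@e;Z=W[...,2]; m=(abs(E-.628)<.068)&(abs(N-.033)<.057)&(Z>.02)&(Z<.055)
print(cv2.minAreaRect((np.c_[E[m],N[m]]*1000).astype(np.float32)))
E
```

```text
0.01 89 nmax 0.0823 nmin -0.0189
0.02 205 nmax 0.0828 nmin -0.0207
0.03 202 nmax 0.083 nmin -0.02
0.04 250 nmax 0.0822 nmin -0.022
tcp n,e,z 0.025969256252291097 0.626430415122652 0.14970996287948482 [-0.84732107  0.35805078  0.18793709] 11.8667
((628.0316162109375, 32.0870475769043), (99.99055480957031, 100.53758239746094), 87.71150970458984)
```

>>> apply_moves(
  deltas=[
    [0,0,0.8,0,0,0],
    [0,0,0.8,0,0,0],
    [0,0,0.8,0,0,0],
    [0,0,0.8,0,0,0],
    [0,0,0.8,0,0,0],
    [0,0,0.8,0,0,0],
    [0,0,0.7,0,0,0],
    [0,0,0.4,0,0,0],
    [0,-0.3,0,0,0,0],
    [0,-0.4,0,0,0,0],
    [0,-0.3,0,0,0,0],
    [0,-0.15,0,0,0,0],
    [0,-0.15,0,0,0,0],
    [0,-0.1,0,0,0,0],
    [0,-0.1,0,0,0,0],
    [0,-0.1,0,0,0,0],
    [0,-0.1,0,0,0,0],
    [0,0,0,0,0,0],
  ],
)

```text
clock: 13.37
tcp_pos: [0.617, -0.1088, 0.0343]
ee_rot: [0.081, 0.997, 0.001, 0.001]
contact_force: [0.4, 1.9, 1.6]
width: 0.0004
```

```bash
python3 ang.py .628 | sed -n '2,3p;$p'
```

```text
0.02 181 nmax 0.0789 nmin -0.0248
0.03 172 nmax 0.0796 nmin -0.0226
tcp n,e,z -0.006571726609041157 0.6265000107735789 0.034251568892187875 [1.1357113  0.7117393  0.49571666] 13.4167
```

>>> apply_moves(
  deltas=[
    [0,-0.09,0.06,0,0,0],
    [0,-0.09,0.06,0,0,0],
    [0,-0.09,0,0,0,0],
    [0,-0.085,-0.025,-0.29,0,0],
    [0,-0.085,-0.025,-0.29,0,0],
    [0,-0.085,-0.02,-0.29,0,0],
    [0,-0.085,-0.015,-0.29,0,0],
    [0,-0.085,-0.01,-0.29,0,0],
    [0,-0.08,-0.005,-0.29,0,0],
    [0,-0.08,0,-0.29,0,0],
    [0,-0.08,0.005,-0.29,0,0],
    [0,-0.075,0.01,-0.29,0,0],
    [0,-0.07,0.015,-0.29,0,0],
    [0,-0.065,0.02,-0.29,0,0],
    [0,-0.06,0.03,-0.29,0,0],
    [0,-0.055,0.035,-0.29,0,0],
    [0,0,0,0,0,0],
  ],
)

```text
clock: 14.83
tcp_pos: [0.6125, -0.1339, 0.0274]
ee_rot: [0.08, 0.971, 0.226, 0.018]
contact_force: [-0.1, 0.9, 3.8]
width: 0.0
```

```bash
python3 ang.py .628
```

```text
0.01 4 nmax -0.0145 nmin -0.0319
0.02 24 nmax -0.0033 nmin -0.0436
0.03 30 nmax 0.0013 nmin -0.0559
0.04 37 nmax 0.0088 nmin -0.0467
0.05 54 nmax 0.0188 nmin -0.0517
0.06 65 nmax 0.0273 nmin -0.0665
0.07 85 nmax 0.0427 nmin -0.0706
0.08 253 nmax 0.0444 nmin -0.0774
0.09 254 nmax 0.0348 nmin -0.0768
0.1 246 nmax 0.024 nmin -0.0851
0.11 132 nmax 0.0132 nmin -0.0826
0.12 105 nmax -0.0553 nmin -0.0864
tcp n,e,z -0.03189754476841257 0.6262077540980381 0.02750549265309338 [0.34509306 0.99444009 4.50267207] 14.8833
```

>>> apply_moves(
  deltas=[
    [0,-0.035,0.05,-0.29,0,0],
    [0,-0.03,0.055,-0.29,0,0],
    [0,-0.02,0.06,-0.15,0,0],
    [0,-0.02,0.06,-0.15,0,0],
    [0,-0.02,0.06,-0.1,0,0],
    [0,0,0,0,0,0],
    [0,0,0,0,0,0],
  ],
)

```text
clock: 15.47
tcp_pos: [0.613, -0.1324, 0.0219]
ee_rot: [0.078, 0.956, 0.281, 0.023]
contact_force: [0.3, -0.3, 4.8]
width: -0.0003
```

```bash
python3 ang.py .628; python3 look.py pics/l4.png
```

```text
0.01 16 nmax -0.0107 nmin -0.0482
0.02 33 nmax -0.0038 nmin -0.0495
0.03 46 nmax 0.0027 nmin -0.0527
0.04 47 nmax 0.008 nmin -0.0432
0.05 46 nmax 0.0139 nmin -0.0552
0.06 59 nmax 0.0179 nmin -0.0713
0.07 137 nmax 0.0238 nmin -0.0854
0.08 145 nmax 0.0289 nmin -0.0873
0.09 289 nmax 0.0319 nmin -0.0924
0.1 347 nmax 0.0196 nmin -0.0883
0.11 188 nmax 0.003 nmin -0.0968
0.12 113 nmax -0.068 nmin -0.0981
tcp n,e,z -0.030446226685309736 0.6264081357169741 0.021857850838318003 [ 0.30341046 -0.14645311  4.79373619] 15.5167
[ 0.61300534 -0.1321456   0.02178839] n -0.030271081115200656 e 0.626370448580707 [ 0.07637105 -1.33542626  5.0371054 ] 15.6167 tilt 32.71275672278103
```

View pics/l4.png

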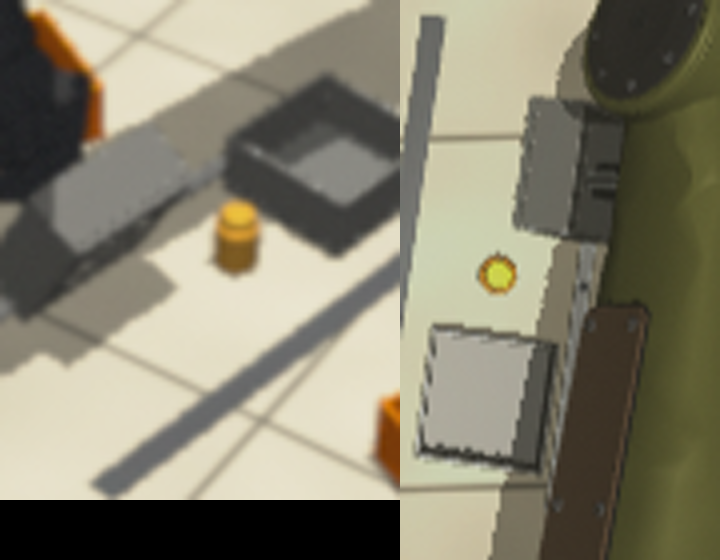

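At this angle the light face is the tray's outer wall, and the underside is the dark grazing face below it near (100,250). It shows light flecks, so I'll tip slightly more and enlarge.

>>> apply_moves(
  deltas=[
    [0,-0.02,0.06,-0.1,0,0],
    [0,-0.02,0.06,-0.1,0,0],
    [0,0,0,0,0,0],
    [0,0,0,0,0,0],
  ],
)

```text
clock: 15.95
tcp_pos: [0.6132, -0.1314, 0.0193]
ee_rot: [0.077, 0.953, 0.293, 0.024]
contact_force: [0.0, -0.1, 5.5]
width: -0.0001
```

```bash
python3 ang.py .628|sed -n '2p;8p;$p'; python3 - <<'E'
from h import *
im,*_=cam("scene"); a=im[150:200,210:265,::-1]; l1=cv2.imread("pics/l2.png")[80:330,140:400]
a=cv2.resize(a,(440,400),interpolation=cv2.INTER_CUBIC); b=cv2.resize(l1[:200],(340,262))
b=cv2.copyMakeBorder(b,0,138,0,0,0)
g=np.hstack([a,b]); cv2.imwrite("pics/u.png",np.clip((g/255.)**.6*255,0,255).astype(np.uint8))
E
```

```text
0.02 54 nmax -0.0064 nmin -0.0536
0.08 165 nmax 0.0189 nmin -0.0859
tcp n,e,z -0.02946697174720763 0.6264170490613231 0.019369263071965306 [-0.48121871  0.30116653  6.6145014 ] 16.0
```

View pics/u.png

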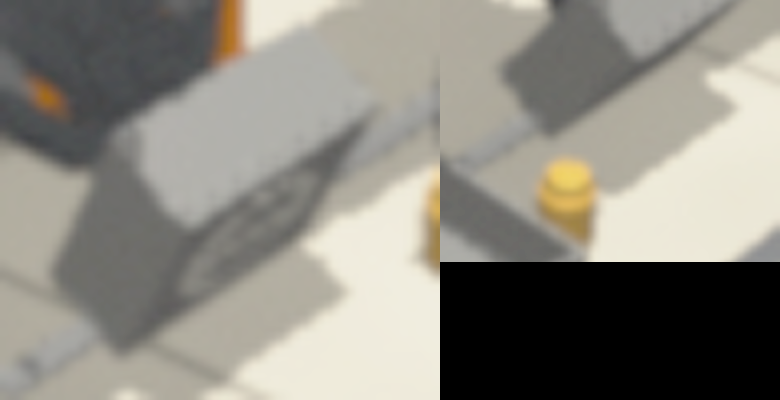

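The left crop shows the ring with its bar, foreshortened, on the farther tray's underside at about (245,235). The nearer tray's underside was plain, so the farther tray is the stamped one. I'll lower it now.

>>> apply_moves(
  deltas=[
    [0,0.03,-0.1,0.2,0,0],
    [0,0.03,-0.1,0.2,0,0],
    [0,0.03,-0.1,0.25,0,0],
    [0,0.03,-0.055,0.25,0,0],
    [0,0.045,-0.045,0.25,0,0],
    [0,0.055,-0.035,0.25,0,0],
    [0,0.06,-0.03,0.29,0,0],
    [0,0.065,-0.02,0.29,0,0],
    [0,0.07,-0.015,0.29,0,0],
    [0,0.075,-0.01,0.29,0,0],
    [0,0.08,-0.005,0.29,0,0],
    [0,0.08,0,0.29,0,0],
    [0,0.08,0.005,0.29,0,0],
    [0,0.085,0.01,0.29,0,0],
    [0,0.085,0.015,0.29,0,0],
    [0,0.085,0.02,0.29,0,0],
    [0,0.085,0.025,0.29,0,0],
    [0,0.1,0.025,0.29,0,0],
    [0,0.2,0,0,0,0],
    [0,0.2,0,0,0,0],
  ],
)

```text
clock: 17.72
tcp_pos: [0.6171, -0.1051, 0.0323]
ee_rot: [0.08, 0.997, 0.005, 0.001]
contact_force: [-0.5, -0.5, -0.0]
width: 0.0002
```

>>> apply_moves(
  deltas=[
    [0,0,0,0,0,0],
    [0,0,0,0,0,0],
    [0,0,0,0,0,0],
    [0,0,0,0,0,0],
  ],
)

```text
clock: 18.05
tcp_pos: [0.6168, -0.1069, 0.0319]
ee_rot: [0.081, 0.997, 0.005, 0.0]
contact_force: [-0.1, 1.1, -0.2]
width: 0.0004
```

```bash
python3 ang.py .628; python3 look.py pics/l5.png
```

```text
0.01 87 nmax 0.0813 nmin -0.0271
0.02 173 nmax 0.0808 nmin -0.0203
0.03 185 nmax 0.0809 nmin -0.019
0.04 237 nmax 0.0804 nmin -0.0201
0.05 90 nmax 0.0805 nmin -0.0197
0.06 21 nmax 0.0076 nmin -0.0077
0.07 13 nmax 0.007 nmin -0.0007
0.08 38 nmax 0.0084 nmin -0.0176
0.09 59 nmax 0.0086 nmin -0.0199
0.1 55 nmax 0.0116 nmin -0.0199
0.11 62 nmax 0.0122 nmin -0.0066
0.12 102 nmax 0.0107 nmin -0.0213
tcp n,e,z -0.004708013125070416 0.6259907893320246 0.03201286882421488 [-0.39599486  0.66220921  0.39140153] 18.1
[ 0.61696987 -0.10683289  0.03216004] n -0.00465015252150624 e 0.6261482875789258 [ 0.00165797 -0.17398685 -0.1320347 ] 18.2 tilt 0.6039084954344971
```

>>> apply_moves(
  deltas=[
    [0,0.3,0.3,0.08,0,0],
    [-0.1,0.4,0.3,0,0,0],
    [0,0.5,0,0,0,0],
    [0,0.5,0,0,0,0],
    [0,0.5,0,0,0,0],
    [0,0.5,0,0,0,0],
    [0,0.3,0,0,0,0],
    [0,0.15,0,0,0,0],
    [0,0.15,0,0,0,0],
    [0,0.15,0,0,0,0],
    [0,0.2,0,0,0,0],
    [0,0.25,0,0,0,0],
    [0,0.25,0,0,0,0],
    [0,0.25,0,0,0,0],
    [0,0.25,0,0,0,0],
    [0,0.25,0,0,0,0],
    [0,0.25,0,0,0,0],
    [0,0.25,0,0,0,0],
    [0,0.25,0,0,0,0],
    [0,0.25,0,0,0,0],
  ],
)

```text
clock: 19.87
tcp_pos: [0.6382, 0.0103, 0.0205]
ee_rot: [0.081, 0.997, 0.001, 0.0]
contact_force: [-0.9, -2.8, 1.0]
width: -0.0
```

>>> apply_moves(
  deltas=[
    [0,0.25,0,0,0,0],
    [0,0.25,0,0,0,0],
    [0,0.25,0,0,0,0],
    [0,0.25,0,0,0,0],
    [0,0.2,0,0,0,0],
    [0,0.15,0,0,0,0],
    [0,0.1,0,0,0,0],
    [0,0.1,0,0,0,0],
    [0,0,0,0,0,0],
    [0,0,0,0,0,0],
  ],
)

```text
clock: 20.7
tcp_pos: [0.6431, 0.0409, 0.0203]
ee_rot: [0.081, 0.997, 0.001, 0.0]
contact_force: [-0.2, 0.4, 0.0]
width: 0.0002
```

```bash
cat > fin.py <<'E'
from h import *
im,d,K,Rm,t=cam("scene"); W=cloud(d,K,Rm,t); n=np.array([.1633,.9866,0]); e=np.array([.9866,-.1633,0])
N=W@n;E=W@e;Z=W[...,2]
for c,lo,hi in((.628,-.02,.2),(.446,-.03,.11)):
    m=(abs(E-c)<.068)&(N>lo)&(N<hi)&(Z>.025)&(Z<.052); s=im.max(-1).astype(int)-im.min(-1)
    m&=s<40; print(cv2.minAreaRect((np.c_[E[m],N[m]]*1000).astype(np.float32)))
s=ctrl.get_state(); p=s["tcp_pos"];print("tcp n,e,z",p@n,p@e,p[2],s["contact_force"],s["clock"])
E
python3 fin.py
```

```text
((630.793212890625, 110.55977630615234), (102.09286499023438, 102.84069061279297), 0.5932474732398987)
((428.091552734375, 77.2600326538086), (89.91385650634766, 38.071022033691406), 29.64093017578125)
tcp n,e,z 0.14537299311845187 0.6277900132045919 0.020287389716863884 [1.08720518 0.27628617 0.42704561] 20.75
```

>>> apply_moves(
  deltas=[
    [0,0.1,0,0,0,0],
    [0,0.1,0,0,0,0],
    [0,0.05,0,0,0,0],
    [0,0,0,0,0,0],
    [0,-0.2,0,0,0,0],
    [0,-0.5,0,0,0,0],
    [0,-0.3,-0.3,0,0,0],
    [0,0,-1,0,0,0],
    [0,0,-1,0,0,0],
    [0,0,-1,0,0,0],
    [0,0,-1,0,0,0],
    [0,0,-1,0,0,0],
    [0,0,-1,0,0,0],
    [0,0,-1,0,0,0],
    [0,0,-1,0,0,0],
    [0,0,0,0,0,0],
  ],
)

```text
clock: 22.08
tcp_pos: [0.6423, 0.0245, 0.1927]
ee_rot: [0.081, 0.997, 0.001, 0.004]
contact_force: [-0.3, -1.3, 1.1]
width: -0.0001
```

>>> apply_moves(
  deltas=[
    [0,1,0,0,0,0],
    [0,1,0,0,0,0],
    [0,1,0,0,0,0],
    [0,1,0,0,0,0],
    [0,1,0,0,0,0],
    [0,1,0,0,0,0],
    [0,1,0,0,0,0],
    [0,1,0,0,0,0],
    [0,1,0,0,0,0],
    [0,1,0,0,0,0],
    [0,1,0,0,0,0],
    [0,1,0,0,0,0],
    [0,0,0,0,0,0],
  ],
)

```text
clock: 23.17
tcp_pos: [0.6792, 0.2659, 0.1855]
ee_rot: [0.08, 0.997, 0.001, -0.0]
contact_force: [0.2, 0.1, -0.3]
width: 0.0001
```

```bash
sed -i 's/cam("scene")/cam("top")/' fin.py; python3 fin.py; python3 - <<'E'
from h import *
im,*_=cam("top"); a=im[90:310,110:410,::-1]; cv2.imwrite("pics/end.png",cv2.resize(a,None,fx=2.66,fy=2.66,interpolation=cv2.INTER_CUBIC))
E
```

```text
((626.3460693359375, 115.61254119873047), (100.29025268554688, 99.65497589111328), 0.1944068968296051)
((444.480712890625, 33.57292556762695), (99.94303131103516, 100.33232879638672), 89.62622833251953)
tcp n,e,z 0.3717617832899073 0.6268990258941203 0.18568764209789157 [-0.50876986 -0.52651561 -0.48728957] 23.2167
```

View pics/end.png

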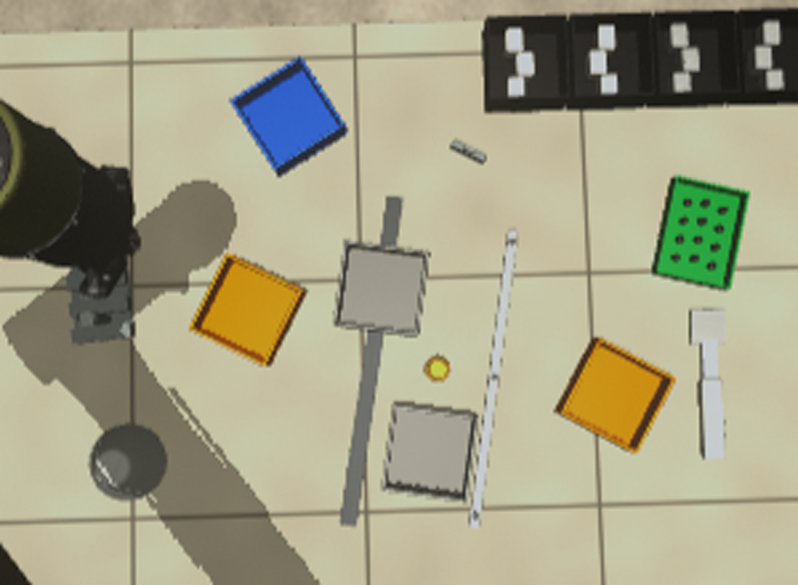

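The farther tray now stands centred on the line at (382,288), and the plain one stands by the strip at (430,450). Everything else is where it started and the arm is clear, so I'll hand in.

```bash
python3 -c "
from station import ctrl
print(ctrl.close_job())"
```

```text
the job is handed in; nothing more can be done
None
```

The job is done and handed in at about 23 s of the 67 s allowed; the hand-in reports no verdict.

- **Tipping:** Using only the closed fingertips, I tipped the nearer tray to about 65° and then the farther one to about 67°, and lowered each back flat.
- **Stamped tray:** The farther tray showed the ring and bar under it in an enlarged crop. The nearer tray's underside looked blank, but my only picture of it was at about 56°, where the camera sees it very obliquely.
- **Placing:** I pushed the farther tray left from inside its left wall. The last top view puts its centre within about 1 mm of the line's centre line and square to it within 1°.
- **Plain tray:** It stands flat by the stop strip, about 2 mm from where it started.
- **Bystanders:** By eye in the last picture, the pot, cone, scraper, green tray and loose weight had not moved. The arm partly hid the clip stand, but nothing had been near it except the hand passing well above. The arm was clear of everything at hand-in.

No check failed or disagreed.

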